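# Load the gas cartridge and hold the gas key turned

### The job

Get the rooftop grill's gas ready to light: stand the gas cartridge in its round steel socket and press it down until the sprung pad underneath is fully down, then let go of it. Then take the gas key from its wooden block, work its blade past the sticky pins of the lock until its shoulder sits on the lock, turn it a quarter turn clockwise (seen from above) and finish still gripping the key, holding it turned against its spring. Leave the plate rack, glass dish, thermometer and tongs where they are.

Things in the scene. Friction and masses are not known exactly. Their poses are not given: they have to be found in the camera images.
- cartridge: Gas cartridge: plain aluminium cylinder 44 mm in diameter, 105 mm tall, standing upright and loose on the counter, about 0.25 kg; its lowest 10 mm is a narrower dark foot of 36 mm diameter. Origin: centre of the underside, z up.
- dock: Socket for the cartridge: upright steel ring fixed to the counter, 68 mm outside, bore 49 mm, 30 mm tall, on a thin round flange. Origin: centre of its underside, on the counter. Inside is a round rubber pad whose top lies 20 mm above the counter when up and 10 mm above it when fully down (the cartridge's underside is then at 10 mm).
- dock_pad (a joint): How far the socket's sprung pad is pressed down, in m: 0 up, 0.010 fully down. It is stiff: it starts to move at about 5 N and needs about 8 N (the cartridge's weight included) to reach the bottom; the cartridge's weight alone does not move it. Its friction keeps it down after release.
- key: Steel gas key upright in the wooden block, loose, 0.09 kg. Origin: centre of its shoulder's underside; z up, x along the blade's width. Below: blade 16 (x) x 6 (y) mm, 30 mm long, tip rounded. Above: shoulder 28 x 16 x 4 mm; neck 14 x 10 mm up to 16 mm; flat bow to grip, 36 mm wide (x), 12 mm thick (y), 16 to 54 mm above the origin. The same after a half turn about z.
- key_block: Wooden block fixed to the counter, 85 (x) x 65 (y) x 50 mm tall, with a loose slot in its top in which the key's blade stands; the key's shoulder rests on the top. Origin: centre of its underside. Draw the key straight up by over 30 mm to clear it.
- lock: Gas lock: upright round steel housing 84 mm across, 42 mm tall, fixed on a 110 mm square plate. Origin: centre of its underside; x along the keyway when unturned. Two pairs of sprung sticky pins stand 10 and 20 mm below the keyway's mouth, in the middle of its long sides; a straight push needs about 6 to 13 N to pass them; rocking the key 1 mm to and fro along y shoves them aside, and they stay there.
- lock_mouth (a point): Centre of the keyway's mouth, in the flat top of the brass core, 42 mm above the counter; z up, x along the keyway's length (turns with the core). Keyway: 17.8 mm (x) by 7.8 mm (y), 34 mm deep, open upward. The key goes straight down, either way round, and is home when its shoulder rests on the core's top.
- lock_core (a joint): Turn of the lock's core in rad: 0 at rest, growing clockwise seen from above, hard stop at 1.6. A spring turns it back (about 0.11 Nm at a quarter turn), so it returns when the key is let go. The key has up to about 7 degrees of play in the keyway either way.
- plate_rack: Wooden rack with three white plates upright, one piece, about 160 x 190 mm, 170 mm tall. Bystander: leave alone. Origin: centre of its underside.
- glass_dish: Empty round glass dish with lid and steel knob, 150 mm across, 86 mm tall. Bystander. Origin: centre of its underside.
- thermometer: Stainless dial thermometer lying flat: dial 50 mm across, 12 mm thick, stem out to 140 mm along its x. Bystander. Origin: under the dial's centre.
- tongs: Grey plastic salad tongs lying flat along their x, 260 mm long, 75 mm wide, 16 mm tall. Bystander. Origin: under their middle.
Things that resemble listed ones, but are neither listed nor needed, are in the scene too. What is shaped like the dock but blue is not meant.

How it is judged:
On the way, in this order (a step that is already met when the one before it is completed fails the run):
1. the cartridge stands in the socket with the pad pressed fully down (value of joint dock_pad above 0.008 m and horizontal distance between cartridge and dock below 0.006 m and angle between cartridge's own z axis and vertical below 0.1 rad and height (world z) of cartridge below 0.015 m), for 0.2 s.
2. the cartridge is let go and stays down (all of step 1 and contact force between the fingers and cartridge below 0.2 N and distance between the grasp point and cartridge above 0.16 m), for 0.1 s.
3. the key is fully home in the unturned lock (z of key in the frame of lock_mouth between -0.003 and 0.003 m and horizontal distance between key and lock_mouth below 0.003 m and angle between key's own z axis and vertical below 0.1 rad and value of joint lock_core below 0.5 rad), for 0.1 s.
4. the key has turned the lock a quarter and is gripped (z of key in the frame of lock_mouth between -0.003 and 0.003 m and horizontal distance between key and lock_mouth below 0.003 m and angle between key's own z axis and vertical below 0.1 rad and value of joint lock_core above 1.3 rad and contact force between the fingers and key above 2 N), for 0.3 s.
At the end, for the whole second after the job is handed in: Key home in the lock (shoulder within 3 mm of the core's top and centre, upright), gripped with over 2 N and holding the core, at rest, beyond 1.3 rad (75 degrees); cartridge upright in the socket within 6 mm of its centre, let go, the pad at least 8 of its 10 mm down (all of step 1 and all of step 4 and velocity of joint lock_core below 0.2 rad/s); the arm keeps its last pose, push and grip.
It fails at once if the plate rack is shifted by more than 3 cm (distance of plate_rack from where it was at the start of the episode above 0.03 m).
It fails at once if the glass dish is shifted by more than 3 cm (distance of glass_dish from where it was at the start of the episode above 0.03 m).
It fails at once if the thermometer is shifted by more than 3 cm (distance of thermometer from where it was at the start of the episode above 0.03 m).
It fails at once if the tongs is shifted by more than 3 cm (distance of tongs from where it was at the start of the episode above 0.03 m).
It also fails if it takes over 72 s, if anything falls off the work surface, if the arm or the gripper's body presses on something with over 40 N, if the wrist force passes 120 N, or if a joint passes its speed limit or range.

### The arm

A 7-joint arm with a two-finger parallel gripper is mounted at the origin on the work surface. World frame = base frame: x ahead of the robot, y to its left, z up, the work surface at z = 0. Lengths are in m, angles in rad, forces in N, time in s.
With the tool pointing down it reaches from about 0.35 to 0.9 m from the base axis. Payload 8.1 kg.
Tool frame: the origin (TCP) lies on the centre line of the jaws, within the pads' length; the fingertips stand 19 mm ahead of it and the grasp point (between the pads) is the TCP (arm.tip_reach is the distance from the TCP to the fingertips, in m); z points along the fingers, y is the line along which they close (so a half turn about z gives the same grasp; the last joint's range is limited). The gripper opens to 92 mm and grips with 3 to 60 N. Pads are 19 mm wide; open, the fingers measure 130 mm over their backs; the gripper's body (75 mm by 190 mm) begins 47 mm behind the grasp point.
Start: joints at [-1.273, 0.434, 0.025, 1.573, -0.012, 1.134, -0.075], TCP at [0.244, 0.575, 0.246] pointing down, gripper open.
Joint ranges: [-2.62, 2.62], [-0.44, 2.09], [-1.27, 1.32], [0.08, 2.57], [-1.32, 4.46], [0.12, 2], [-2.74, 2.74]. Speed limits (rad/s): [2.22, 2.22, 3.01, 3.01, 3.14, 3.14, 3.14].

### API

Orientations are given as a rotation vector (axis times angle).
In Python, from cell import arm gives the robot as it stands.
- The arm moves only by the tool arm_command, never from a script. Its argument "targets" is a list that holds one entry, the list of rows, each a list of 6 numbers: the shift along the tool's x, y, z in m, then the turn, a rotation vector about the tool's x, y, z in rad. A call has 1 to 10 rows; each row shifts and turns the commanded pose from where the row before left it, along the tool's axes as they then stand; what a row does not reach is not made up. A row lasts 1/8 s, in which the tool goes at most 62.5 mm and 10.7 degrees, less where a joint would pass 70% of its speed; a pose out of reach is approached as far as the arm can. A call with a gripper value outside its range is refused whole. "jaw" is the finger opening in m, from 0 to 0.0918, set as the call begins (left out, the last holds). The fingers move at their own pace and stop on an object; "newtons" is the grip in N (left out, the last holds). Time passes only in rows, so rows that do not move let the fingers close. It gives the time, the measured TCP pose, the force, the opening and the grip force at its end, in the units of the state.
- arm.observe(): the state, without advancing time (a new reading comes with each control period).
- arm.get_image(name): name is "scene" or "side" or "wrist"; returns a dict with "pixels" (420x560x3 uint8, red, green, blue), "z_map" (420x560 float32, m along the optical axis (not along the pixel's ray), 0 where there is no reading), "fx", "fy", "cx", "cy" (pixels), "xyz" and "rotation" of the camera in the world; the wrist camera has in their place "T_tool_cam" (4x4, takes a point from camera to tool coordinates, whose origin is the TCP and whose axes are the flange's). Camera axes: x right, y down, z forward; pixel columns grow to the right and rows downward; lengths in m; the calibration is good to about 2 mm. A picture is of the moment at which its call begins: read the wrist's pose just before it.
- arm.sign_off(): hands the job in; it is judged then, once.
The state is a dict: "clock": time; "joints": joint angles; "dq": joint speeds; "joint_efforts": joint torques, N m; "position": TCP position; "ee_rot": TCP orientation; "force": force on the tool from outside, world axes, zero at the start; "ft_torque": the same for the moment, N m; "width": opening from 0.0 (shut) to 1.0 (fully open); "gripper_force": force on a finger pad.
Only numpy, scipy, OpenCV 4.12 (cv2) and the standard library are available. Lean on these libraries where they do the work, as an engineer would, in place of code of your own. Each camera call takes 0.05 s, during which the arm holds its last target. There are 200 camera calls.

## Working session

There is one attempt and no reset: what is moved stays moved. The work goes in short steps, Python scripts to look and compute and a tool call to move; the robot and the scene stay as the last step left them, time stands still between calls to the robot, and variables do not carry over. Pictures are saved under pics/ and viewed, at most 10 in all, crops included, and the job is handed in when it is done.

Besides the shell and the picture viewer there is one more tool, called after ">>>" by a JSON object that holds its "name" and its "arguments". arm_command: Moves the arm, as the interface text tells. Its arguments: {"type":"object","properties":{"targets":{"type":"array","items":{"type":"array","items":{"type":"array","items":{"type":"number"}}}},"jaw":{"type":"number"},"newtons":{"type":"number"}},"required":["targets"]}

```bash
mkdir -p pics; ls; cat > h.py <<'E'
import numpy as np, cv2
from cell import arm
from scipy.spatial.transform import Rotation as R
def cam(name):
    s=arm.observe(); im=arm.get_image(name)
    if 'T_tool_cam' in im:
        T=np.eye(4); T[:3,:3]=R.from_rotvec(s['ee_rot']).as_matrix(); T[:3,3]=s['position']
        T=T@np.array(im['T_tool_cam'])
    else:
        T=np.eye(4); r=np.array(im['rotation']); T[:3,:3]=r if r.shape==(3,3) else R.from_rotvec(r).as_matrix(); T[:3,3]=im['xyz']
    im['T']=T; return im
def cloud(im):
    z=im['z_map']; v,u=np.mgrid[:z.shape[0],:z.shape[1]]
    p=np.stack([(u-im['cx'])/im['fx']*z,(v-im['cy'])/im['fy']*z,z],-1)
    w=p@im['T'][:3,:3].T+im['T'][:3,3]; w[z==0]=np.nan; return w
def save(im,fn,crop=None,k=1):
    a=im['pixels'][:,:,::-1]
    if crop: a=a[crop[1]:crop[3],crop[0]:crop[2]]
    cv2.imwrite('pics/'+fn,cv2.resize(a,None,fx=k,fy=k,interpolation=cv2.INTER_CUBIC))
E
python3 - <<'E'
from h import *
import pickle
s=arm.observe(); print(s)
ims={n:cam(n) for n in ['scene','side','wrist']}
pickle.dump(ims,open('i0.pkl','wb'))
for n in ['scene','side']: save(ims[n],n+'0.png',k=1.4); print(n,ims[n]['T'].round(3).tolist())
print(ims['wrist'].get('T_tool_cam'))
E
```

```text
pics
{'clock': 0.0, 'joints': array([-1.27259047,  0.43522855,  0.02495857,  1.57404907, -0.01159656,
        1.13400476, -0.07511786]), 'dq': array([ 0.00058843,  0.00162518, -0.00062356, -0.00130847,  0.00026455,
       -0.0013499 , -0.00112822]), 'joint_efforts': array([ 1.68607428e-03, -6.67834711e+01,  9.86409858e-01, -3.14460039e+01,
       -6.04011817e-02,  4.29612282e-02,  1.63073746e-04]), 'position': array([0.24371262, 0.57502513, 0.2449599 ]), 'ee_rot': array([-6.25456198e-01, -3.07852669e+00,  2.41154328e-03]), 'force': array([ 0.05338025, -1.03785984,  0.59830596]), 'ft_torque': array([-0.04657402,  0.03915573, -0.0364345 ]), 'gripper_force': 0.0, 'width': 1.0008031526168615}
scene [[-0.173, 0.742, -0.648, 1.354], [0.985, 0.12, -0.126, 0.123], [-0.016, -0.66, -0.751, 0.958], [0.0, 0.0, 0.0, 1.0]]
side [[0.895, -0.261, 0.363, 0.074], [-0.447, -0.547, 0.708, -1.105], [0.013, -0.796, -0.606, 0.975], [0.0, 0.0, 0.0, 1.0]]
[[-6.34704019e-04 -9.65603016e-01 -2.60020023e-01  6.98920933e-02]
 [ 9.99999508e-01 -8.10939974e-04  5.70503669e-04 -2.40302506e-04]
 [-7.61740694e-04 -2.60019533e-01  9.65603056e-01 -1.38846609e-01]
 [ 0.00000000e+00  0.00000000e+00  0.00000000e+00  1.00000000e+00]]
```

View pics/scene0.png

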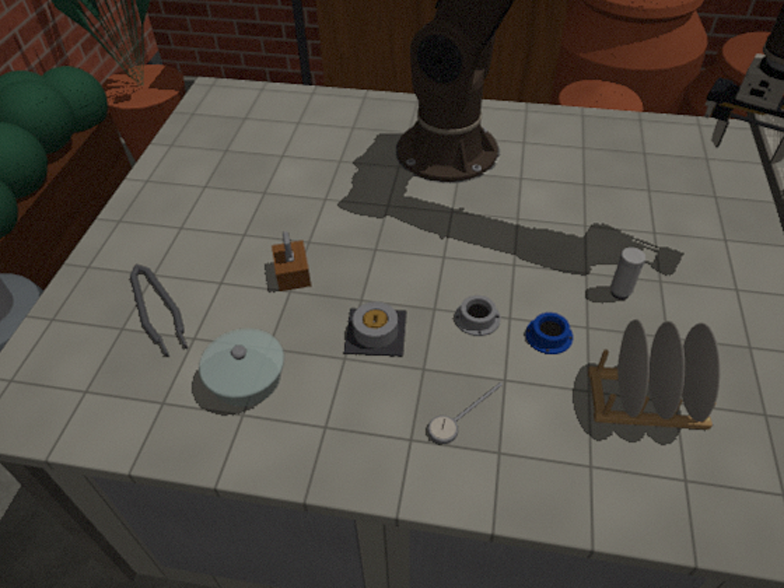

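View pics/side0.png

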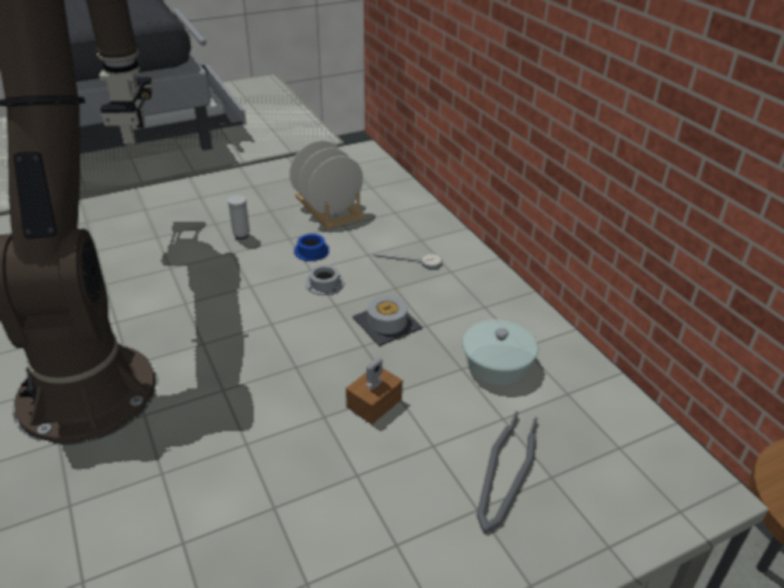

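The scene view (1.4×) shows the cartridge at (628,272), the grey dock at (478,312), the blue decoy at (550,330), the lock at (376,328), and the block with key at (290,260). The plate rack is at (655,380), the dish at (242,365), the thermometer at (443,428) and the tongs at (160,310). The side view agrees: cartridge (238,217), dock (324,278), lock (387,315), key (374,375).

```bash
cat >> h.py <<'E'
def circ(p):
    A=np.c_[2*p[:,:2],np.ones(len(p))]; s=np.linalg.lstsq(A,(p[:,:2]**2).sum(1),rcond=None)[0]
    return s[:2],np.sqrt(s[2]+s[:2]@s[:2])
E
python3 - <<'E'
from h import *
import pickle
ims=pickle.load(open('i0.pkl','rb'))
seeds={'cart':((449,190),(170,155)),'dock':((341,223),(231,199)),'lock':((268,233),(276,223)),'block':((208,190),(266,280))}
for k,(a,b) in seeds.items():
  for n,(u,v) in zip(['scene','side'],(a,b)):
    w=cloud(ims[n]); c=w[v-45:v+45,u-45:u+45].reshape(-1,3); c=c[np.isfinite(c).all(1)]
    c=c[(c[:,2]>0.008)]
    s=w[v,u]; c=c[np.linalg.norm(c[:,:2]-s[:2],axis=1)<0.07]
    h,e=np.histogram(c[:,2],bins=np.arange(0,.13,.005)); print(k,n,'seed',s.round(3),'hist',h.tolist())
    zt={'cart':(.1,.11),'dock':(.026,.034),'lock':(.038,.046),'block':(.046,.054)}[k]
    t=c[(c[:,2]>zt[0])&(c[:,2]<zt[1])]; 
    if len(t)>5:
      print('  top',len(t),t.mean(0).round(4),'mid',((t.max(0)+t.min(0))/2).round(4),'ext',np.ptp(t,axis=0).round(3), 'minAreaRect',cv2.minAreaRect(t[:,:2].astype(np.float32)*1000))
    if k=='block':
      t=c[c[:,2]>.06]; print('  key',len(t),t.mean(0).round(4),t.max(0).round(4),cv2.minAreaRect(t[:,:2].astype(np.float32)*1000))
E
```

```text
cart scene seed [0.439 0.391 0.093] hist [0, 0, 10, 24, 25, 18, 25, 19, 23, 26, 25, 21, 20, 24, 29, 27, 22, 23, 25, 26, 50, 124, 0, 0, 0]
  top 174 [0.4239 0.397  0.1058] mid [0.4212 0.3968 0.105 ] ext [0.043 0.041 0.01 ] minAreaRect ((421.3966064453125, 396.74798583984375), (43.11598587036133, 41.24222183227539), 0.9770838618278503)
cart side seed [0.417 0.378 0.067] hist [0, 7, 13, 12, 16, 20, 14, 17, 16, 15, 18, 16, 16, 19, 20, 13, 13, 22, 16, 17, 23, 52, 13, 0, 0]
  top 75 [0.4222 0.3893 0.106 ] mid [0.4223 0.3939 0.1051] ext [0.042 0.049 0.009] minAreaRect ((423.74578857421875, 392.15234375), (40.55204391479492, 40.37923812866211), 33.40824890136719)
dock scene seed [0.534 0.125 0.021] hist [0, 30, 36, 93, 134, 112, 124, 5, 0, 0, 0, 0, 0, 0, 0, 0, 0, 0, 0, 0, 0, 0, 0, 0, 0]
  top 217 [0.5332 0.1262 0.0302] mid [0.5313 0.1254 0.03  ] ext [0.067 0.067 0.008] minAreaRect ((531.8330688476562, 125.35475158691406), (67.01800537109375, 65.81832885742188), 4.796828269958496)
dock side seed [0.529 0.117 0.02 ] hist [0, 25, 26, 51, 87, 72, 85, 10, 0, 0, 0, 0, 0, 0, 0, 0, 0, 0, 0, 0, 0, 0,
[... 1181 characters left out ...]
5283203), 22.780712127685547)
  key 81 [ 0.4805 -0.2544  0.0944] [ 0.4915 -0.2459  0.1083] ((474.8125915527344, -256.8808288574219), (35.816104888916016, 12.16861343383789), 24.0604248046875)
block side seed [ 0.463 -0.281  0.053] hist [0, 22, 52, 60, 47, 62, 52, 60, 49, 141, 390, 38, 7, 6, 15, 17, 14, 16, 20, 17, 37, 20, 0, 0, 0]
  top 487 [ 0.4718 -0.2694  0.051 ] mid [ 0.4747 -0.2672  0.05  ] ext [0.103 0.08  0.008] minAreaRect ((475.5764465332031, -260.8954162597656), (90.84427642822266, 68.26687622070312), 22.020362854003906)
  key 169 [ 0.4739 -0.2654  0.0904] [ 0.4931 -0.2505  0.1094] ((475.0903015136719, -262.79461669921875), (37.26549530029297, 14.1961669921875), 23.992584228515625)
```

```bash
python3 - <<'E'
from h import *
import pickle
ims=pickle.load(open('i0.pkl','rb'))
for n in ['scene','side']:
  w=cloud(ims[n]).reshape(-1,3); w=w[np.isfinite(w).all(1)]
  m=(w[:,2]>.11)&(w[:,2]<.2)&(w[:,0]>.3)&(w[:,0]<.9)&(w[:,1]>.2)&(w[:,1]<.75)
  q=w[m]; print(n,len(q),q.min(0).round(3),q.max(0).round(3))
  m=(w[:,2]>.015)&(w[:,2]<.1)&(w[:,0]>.48)&(w[:,0]<.9)&(w[:,1]>.25)&(w[:,1]<.75)
  q=w[m]; print(n,len(q),q.min(0).round(3),q.max(0).round(3))
# lock core keyway from scene: dark/yellow pixels
im=ims['scene']; save(im,'lock0.png',(225,190,310,265),8)
E
```

```text
scene 2271 [0.59  0.369 0.11 ] [0.75  0.495 0.171]
scene 2683 [0.519 0.25  0.015] [0.752 0.527 0.1  ]
side 1101 [0.409 0.357 0.11 ] [0.748 0.5   0.171]
side 1159 [0.521 0.25  0.015] [0.755 0.51  0.1  ]
```

View pics/lock0.png

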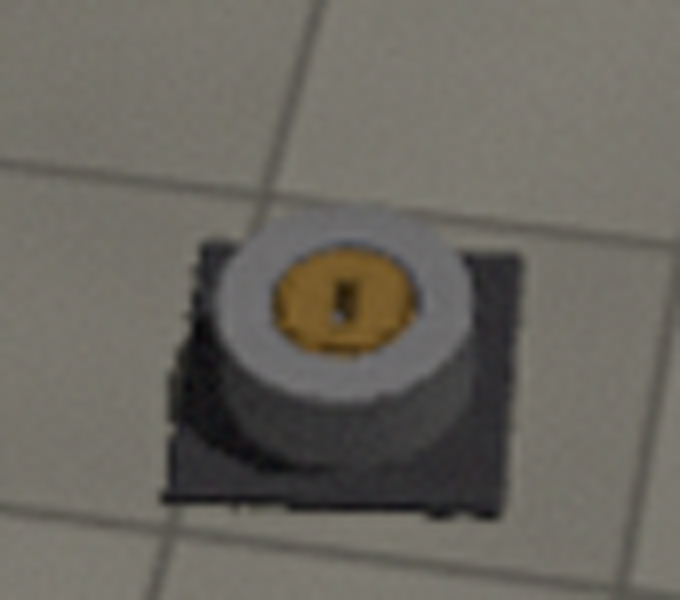

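The keyway's long side runs near-vertically in this crop, at about (345,300), so it lies roughly along world x. I'll measure it properly from the wrist camera. Next I move over the cartridge.

>>> {"name": "arm_command", "arguments": {"targets": [[[-0.0467,-0.0191,0,0,0,0],[-0.0467,-0.0191,0,0,0,0],[-0.0467,-0.0191,0,0,0,0],[-0.0467,-0.0191,0,0,0,0],[-0.0467,-0.0191,0,0,0,0],[0,0,0,0,0,0],[0,0,0,0,0,0]]], "jaw": 0.0918}}

```text
clock: 1.02
position: [0.4211, 0.3967, 0.2456]
ee_rot: [-0.625, -3.078, -0.0]
force: [0.6, 1.0, 0.7]
width: 1.004
gripper_force: 0.0
```

```bash
cat >> h.py <<'E'
def go(p,yaw=None):
    "tool-frame shift to world p (yaw: tool y direction, deg)"
    s=arm.observe(); M=R.from_rotvec(s['ee_rot']).as_matrix()
    print('t',round(s['clock'],2),'pos',s['position'].round(4),'yaw',np.degrees(np.arctan2(M[1,1],M[0,1])).round(2),'tilt',M[:2,2].round(4),'j',s['joints'].round(2),'F',s['force'].round(1),'w',round(s['width']*.0918,4),'g',round(s['gripper_force'],1))
    print('shift',(M.T@(np.array(p)-s['position'])).round(4))
def top(w,z0,z1,c,r):
    q=w.reshape(-1,3); q=q[np.isfinite(q).all(1)]; q=q[(q[:,2]>z0)&(q[:,2]<z1)&(np.hypot(q[:,0]-c[0],q[:,1]-c[1])<r)]
    return q
E
python3 - <<'E'
from h import *
go([.4215,.396,.075])
im=cam('wrist'); w=cloud(im)
t=top(w,.1,.111,(.4215,.396),.04); print(len(t),t.mean(0),circ(t[::1]),cv2.minEnclosingCircle(t[:,:2].astype(np.float32)*1000),cv2.minAreaRect(t[:,:2].astype(np.float32)*1000))
save(im,'w1.png')
E
```

```text
t 1.02 pos [0.4211 0.3967 0.2456] yaw 67.03 tilt [-0.0007  0.0002] j [-0.91  0.36  0.09  1.69 -0.04  1.09  0.36] F [0.6 1.  0.7] w 0.0922 g 0.0
shift [-0.0007 -0.0005  0.1706]
1998 [0.41987932 0.39514551 0.10472153] (array([0.42014517, 0.39503604]), np.float64(0.01523762820252468)) ((420.7655944824219, 394.8938293457031), 21.9423770904541) ((420.3662109375, 394.8840637207031), (42.57439422607422, 42.75422286987305), 75.38799285888672)
```

View pics/w1.png

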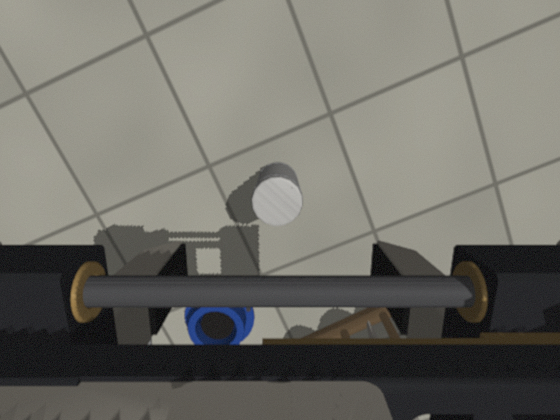

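The wrist view shows the cartridge top at (277,201), centred between the fingers. The measured centre (0.4206, 0.395) agrees with the scene camera. I descend and grip.

>>> {"name": "arm_command", "arguments": {"targets": [[[-0.0003,-0.0017,0.045,0,0,0],[0,0,0.045,0,0,0],[0,0,0.045,0,0,0],[0,0,0.0355,0,0,0],[0,0,0,0,0,0],[0,0,0,0,0,0]]]}}

```text
clock: 1.82
position: [0.4211, 0.3961, 0.0764]
ee_rot: [0.623, 3.079, 0.002]
force: [-0.7, 0.0, 0.4]
width: 1.007
gripper_force: 0.0
```

>>> {"name": "arm_command", "arguments": {"targets": [[[0,0,0,0,0,0],[0,0,0,0,0,0],[0,0,0,0,0,0],[0,0,0,0,0,0],[0,0,0,0,0,0],[0,0,0,0,0,0]]], "jaw": 0.03, "newtons": 30}}

```text
clock: 2.58
position: [0.4212, 0.3947, 0.0753]
ee_rot: [-0.626, -3.079, 0.0]
force: [0.3, -0.4, 0.5]
width: 0.476
gripper_force: 30.0
```

```bash
python3 - <<'E'
from h import *
go([.5325,.125,.175])
E
```

```text
t 2.58 pos [0.4212 0.3947 0.0753] yaw 67.03 tilt [-0. -0.] j [-0.89  0.55  0.07  1.87 -0.05  0.72  0.37] F [ 0.3 -0.4  0.5] w 0.0437 g 30.0
shift [-0.2077 -0.2049 -0.0997]
```

>>> {"name": "arm_command", "arguments": {"targets": [[[0,0,-0.05,0,0,0],[0,0,-0.05,0,0,0],[-0.0383,-0.0292,0,0,0,0],[-0.0383,-0.0292,0,0,0,0],[-0.0383,-0.0292,0,0,0,0],[-0.0383,-0.0292,0,0,0,0],[-0.0383,-0.0292,0,0,0,0],[-0.0383,-0.0292,0,0,0,0],[-0.0383,-0.0292,0,0,0,0],[0,0,0,0,0,0]]]}}

```text
clock: 3.82
position: [0.5898, 0.0965, 0.175]
ee_rot: [0.636, 3.075, -0.004]
force: [-0.4, 0.6, -1.9]
width: 0.473
gripper_force: 30.0
```

>>> {"name": "arm_command", "arguments": {"targets": [[[0,0,0,0,0,0],[0,0,0,0,0,0]]]}}

```text
clock: 4.08
position: [0.5876, 0.1036, 0.175]
ee_rot: [-0.622, -3.079, -0.001]
force: [-0.6, 0.4, -1.6]
width: 0.477
gripper_force: 30.0
```

```bash
python3 - <<'E'
from h import *
go([.5325,.125,.12])
im=cam('wrist'); w=cloud(im)
t=top(w,.026,.034,(.5325,.125),.05); print(len(t),t.mean(0),cv2.minEnclosingCircle(t[:,:2].astype(np.float32)*1000),cv2.minAreaRect(t[:,:2].astype(np.float32)*1000))
p=arm.observe()['position']
c=top(w,.165,.19,p,.04); print(len(c),c[:,2].mean() if len(c) else 0,cv2.minEnclosingCircle(c[:,:2].astype(np.float32)*1000) if len(c) else 0)
save(im,'w2.png')
E
```

```text
t 4.08 pos [0.5876 0.1036 0.175 ] yaw 67.16 tilt [-0.0008  0.0007] j [-0.37  0.45  0.15  1.74 -0.08  0.95  0.99] F [-0.6  0.4 -1.6] w 0.0438 g 30.0
shift [ 0.059  -0.0017  0.0551]
2682 [0.53071812 0.12300844 0.02972885] ((531.9061889648438, 122.76534271240234), 33.8929328918457) ((531.7863159179688, 122.65725708007812), (67.04573822021484, 66.74434661865234), 3.093369960784912)
3431 0.1781262196780661 ((577.8118896484375, 107.46365356445312), 38.412376403808594)
```

View pics/w2.png

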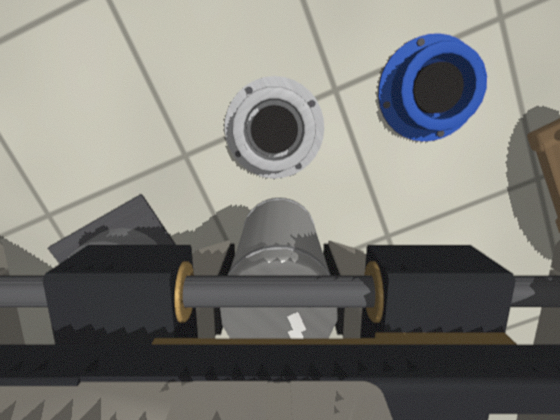

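The picture shows the grey dock at (274,128) and the blue decoy at (435,88), with the cartridge held upright between the jaws. The dock measures (0.5318, 0.1227) with a 33.9 mm radius, which matches its stated size.

>>> {"name": "arm_command", "arguments": {"targets": [[[0.0291,-0.002,0,0,0,0],[0.0291,-0.002,0,0,0,0],[0,0,0.03,0,0,0],[0,0,0.03,0,0,0],[0,0,0.01,0,0,0],[0,0,0,0,0,0],[0,0,0,0,0,0]]]}}

```text
clock: 5.0
position: [0.5339, 0.1213, 0.1062]
ee_rot: [0.625, 3.077, 0.001]
force: [-0.7, -0.7, -1.6]
width: 0.473
gripper_force: 30.0
```

```bash
python3 - <<'E'
from h import *
go([.5325,.1226,.084])
E
```

```text
t 5.0 pos [0.5339 0.1213 0.1062] yaw 67.04 tilt [0.0015 0.0006] j [-0.42  0.47  0.13  1.93 -0.09  0.75  0.93] F [-0.7 -0.7 -1.6] w 0.0434 g 30.0
shift [0.0018 0.0006 0.0222]
```

>>> {"name": "arm_command", "arguments": {"targets": [[[0.001,0.0005,0.004,0,0,0],[0,0,0.004,0,0,0],[0,0,0.004,0,0,0],[0,0,0.003,0,0,0],[0,0,0.003,0,0,0],[0,0,0.002,0,0,0],[0,0,0.002,0,0,0],[0,0,0,0,0,0]]]}}

```text
clock: 6.0
position: [0.5332, 0.1218, 0.0848]
ee_rot: [0.626, 3.077, 0.002]
force: [-4.6, -0.7, 21.4]
width: 0.474
gripper_force: 30.0
```

```bash
python3 - <<'E'
from h import *
go([.5325,.1226,.084])
E
```

```text
t 6.0 pos [0.5332 0.1218 0.0848] yaw 67.02 tilt [0.0018 0.0007] j [-0.41  0.5   0.13  1.95 -0.09  0.7   0.94] F [-4.6 -0.7 21.4] w 0.0435 g 30.0
shift [0.001  0.0004 0.0008]
```

>>> {"name": "arm_command", "arguments": {"targets": [[[0,0,0,0,0,0],[0,0,0,0,0,0],[0,0,0,0,0,0],[0,0,0,0,0,0],[0,0,0,0,0,0],[0,0,-0.03,0,0,0],[0,0,-0.06,0,0,0],[0,0,-0.05,0,0,0],[0,0,-0.03,0,0,0],[0,0,0,0,0,0]]], "jaw": 0.0918}}

```text
clock: 7.25
position: [0.5337, 0.1221, 0.2557]
ee_rot: [0.625, 3.075, 0.004]
force: [-0.4, 0.3, -0.8]
width: 0.997
gripper_force: 0.0
```

```bash
python3 - <<'E'
from h import *
go([.60,-.0,.25])
im=cam('wrist'); w=cloud(im)
t=top(w,.105,.135,(.5325,.1226),.05); print(len(t),t.mean(0),cv2.minEnclosingCircle(t[:,:2].astype(np.float32)*1000))
t=top(w,.026,.034,(.5325,.125),.05); print(len(t),t.mean(0),cv2.minEnclosingCircle(t[:,:2].astype(np.float32)*1000),cv2.minAreaRect(t[:,:2].astype(np.float32)*1000))
E
```

```text
t 7.25 pos [0.5337 0.1221 0.2557] yaw 67.03 tilt [0.0046 0.0018] j [-0.45  0.3   0.16  1.76 -0.05  1.08  0.9 ] F [-0.4  0.3 -0.8] w 0.0915 g 0.0
shift [-0.1087 -0.0866  0.0058]
2063 [0.53077717 0.12245694 0.11446734] ((532.073974609375, 122.03121185302734), 22.060209274291992)
995 [0.51867392 0.1284539  0.02963487] ((531.7042846679688, 122.59046936035156), 33.818782806396484) ((524.3572387695312, 125.74823760986328), (66.26195526123047, 50.645172119140625), 66.28478240966797)
```

The cartridge top is at z = 0.1145 m (expected 0.115) and 0.7 mm from the dock centre, so it is seated and released. Next I look at the lock.

>>> {"name": "arm_command", "arguments": {"targets": [[[-0.0321,-0.0286,0.0,0,0,0],[-0.0321,-0.0286,0.0,0,0,0],[-0.0321,-0.0286,0.02,0,0,0],[-0.0321,-0.0286,0.02,0,0,0],[-0.0321,-0.0286,0.015,0,0,0],[0,0,0,0,0,0],[0,0,0,0,0,0],[0,0,0,0,0,0]]]}}

```text
clock: 8.3
position: [0.6241, -0.0709, 0.1981]
ee_rot: [-0.622, -3.079, -0.001]
force: [0.8, -0.4, -0.5]
width: 0.999
gripper_force: 0.0
```

```bash
python3 - <<'E'
from h import *
go([.475,-.257,.25])
im=cam('wrist'); w=cloud(im)
t=top(w,.038,.046,(.598,-.06),.055); print(len(t),t.mean(0),cv2.minEnclosingCircle(t[:,:2].astype(np.float32)*1000),cv2.minAreaRect(t[:,:2].astype(np.float32)*1000))
# rectified top view of the core at z=.042: 60mm square, 10px/mm
c=np.array(cv2.minEnclosingCircle(t[:,:2].astype(np.float32))[0]); print(c)
n=600; g=(np.arange(n)-n/2)/n*.06
X,Y=np.meshgrid(g,-g); P=np.stack([X+c[0],Y+c[1],np.full_like(X,.042)],-1)
T=im['T']; q=(P-T[:3,3])@T[:3,:3]
u=q[...,0]/q[...,2]*im['fx']+im['cx']; v=q[...,1]/q[...,2]*im['fy']+im['cy']; print(u.mean(),v.mean())
o=cv2.remap(im['pixels'],u.astype(np.float32),v.astype(np.float32),cv2.INTER_CUBIC); cv2.imwrite('pics/lk.png',o[:,:,::-1])
E
```

```text
t 8.3 pos [ 0.6241 -0.0709  0.1981] yaw 67.14 tilt [-0.0004  0.0008] j [-0.12  0.48  0.22  1.64 -0.12  1.04  1.31] F [ 0.8 -0.4 -0.5] w 0.0917 g 0.0
shift [ 0.0651 -0.2294 -0.052 ]
6795 [ 0.59658908 -0.06276237  0.04169937] ((597.6932983398438, -63.34353256225586), 41.944793701171875) ((597.6824340820312, -63.313026428222656), (82.78981018066406, 83.32161712646484), 12.133548736572266)
[ 0.5976997  -0.06338187]
274.77399106950844 166.64605551773306
```

View pics/lk.png

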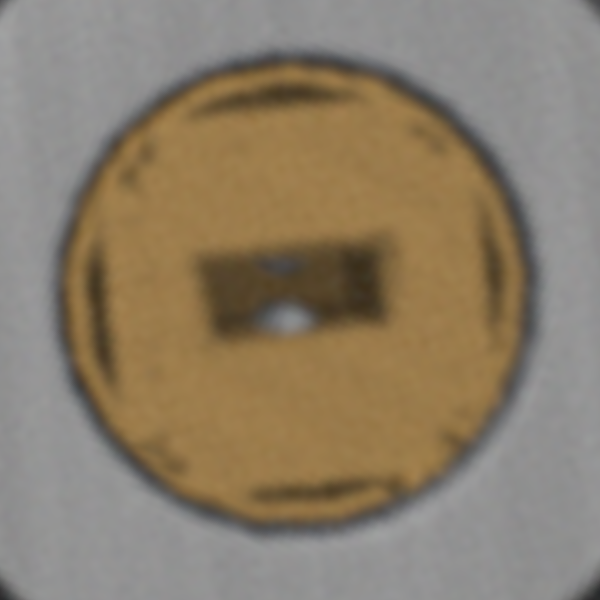

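In this rectified view (10 px/mm, world x right, y up) the keyway corners are at about (200,258), (385,240), (388,322) and (213,335). Its centre is at (297,289) and it is tilted about +5°. I turn to the insertion yaw (tool y at 95°) and measure again in that frame, so any camera bias cancels out.

>>> {"name": "arm_command", "arguments": {"targets": [[[0.0277,-0.003,0,0,0,-0.163],[0,0,0,0,0,-0.163],[0,0,0,0,0,-0.163],[0,0,0,0,0,0],[0,0,0,0,0,0],[0,0,0,0,0,0]]]}}

```text
clock: 9.1
position: [0.5977, -0.0642, 0.1982]
ee_rot: [-0.136, 3.139, 0.0]
force: [0.1, -0.2, -0.5]
width: 0.997
gripper_force: 0.0
```

```bash
cat >> h.py <<'E'
def rect(im,c,z,size=.06,n=600):
    g=(np.arange(n)+.5-n/2)/n*size
    X,Y=np.meshgrid(g,-g); P=np.stack([X+c[0],Y+c[1],np.full_like(X,z)],-1)
    T=im['T']; q=(P-T[:3,3])@T[:3,:3]
    u=q[...,0]/q[...,2]*im['fx']+im['cx']; v=q[...,1]/q[...,2]*im['fy']+im['cy']
    return cv2.remap(im['pixels'],u.astype(np.float32),v.astype(np.float32),cv2.INTER_CUBIC)
def core(im,c,size=.06,n=600):
    o=rect(im,c,.042,size,n); hsv=cv2.cvtColor(o,cv2.COLOR_RGB2HSV)
    m=((hsv[...,1]>80)&(hsv[...,2]>105)).astype(np.uint8)
    m=cv2.morphologyEx(m,cv2.MORPH_OPEN,np.ones((7,7)))
    cs=max(cv2.findContours(m,cv2.RETR_EXTERNAL,cv2.CHAIN_APPROX_NONE)[0],key=cv2.contourArea)
    cc,r=cv2.minEnclosingCircle(cs); k=size/n
    hole=np.zeros_like(m); cv2.circle(hole,(int(cc[0]),int(cc[1])),130,1,-1); hole=hole*(1-m)
    hs=max(cv2.findContours(hole,cv2.RETR_EXTERNAL,cv2.CHAIN_APPROX_NONE)[0],key=cv2.contourArea)
    rr=cv2.minAreaRect(hs); f=lambda p:(np.array(c)+[(p[0]-n/2)*k,(n/2-p[1])*k]).round(5)
    print('core',f(cc),'r',r*k,'key',f(rr[0]),np.array(rr[1])*k,'img ang',rr[2]); return o
E
python3 - <<'E'
from h import *
go([.475,-.257,.25])
im=cam('wrist'); w=cloud(im)
t=top(w,.038,.046,(.598,-.06),.055); c=cv2.minEnclosingCircle(t[:,:2].astype(np.float32)*1000); print(len(t),c)
o=core(im,np.array(c[0])/1000); cv2.imwrite('pics/lk2.png',o[:,:,::-1])
E
```

```text
t 9.1 pos [ 0.5977 -0.0642  0.1982] yaw 94.95 tilt [0. 0.] j [-0.06  0.44  0.1   1.7  -0.05  1.01  1.72] F [ 0.1 -0.2 -0.5] w 0.0915 g 0.0
shift [ 0.1389 -0.1815 -0.0518]
6347 ((597.7960205078125, -63.238956451416016), 41.95328903198242)
core [ 0.5968  -0.06284] r 0.023209152221679685 key [ 0.59696 -0.06295] [0.00855563 0.01748245] img ang 84.80557250976562
```

View pics/lk2.png

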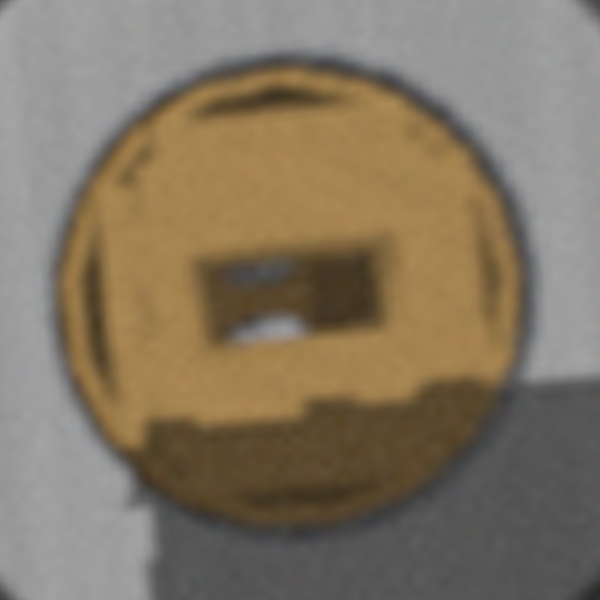

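The keyway centre is at about (294,292), or (0.5972, −0.0627) in world coordinates, tilted about +5.5°. This matches the first reading. Now to the key.

>>> {"name": "arm_command", "arguments": {"targets": [[[0.0278,-0.0363,0,0,0,0],[0.0278,-0.0363,0,0,0,0],[0.0278,-0.0363,0,0,0,0],[0.0278,-0.0363,0,0,0,0],[0.0278,-0.0363,0,0,0,0],[0,0,0,0,0,-0.168],[0,0,0,0,0,-0.168],[0,0,0,0,0,0],[0,0,0,0,0,0],[0,0,0,0,0,0]]]}}

```text
clock: 10.4
position: [0.4753, -0.2573, 0.1982]
ee_rot: [0.658, -3.072, -0.0]
force: [0.1, -0.6, 0.6]
width: 1.001
gripper_force: 0.0
```

```bash
python3 - <<'E'
from h import *
im=cam('wrist'); w=cloud(im)
for lo,hi,r in ((.1,.109,.03),(.046,.0515,.07)):
  t=top(w,lo,hi,(.475,-.257),r); print(len(t),t.mean(0).round(4),cv2.minAreaRect(t[:,:2].astype(np.float32)*1000))
go([.475,-.257,.088])
save(im,'k1.png',(130,90,430,315),2.6)
E
```

```text
754 [ 0.473  -0.2614  0.1031] ((473.7127685546875, -260.9239196777344), (35.71639633178711, 11.496996879577637), 23.647830963134766)
6232 [ 0.471  -0.2623  0.0499] ((474.0394287109375, -260.80419921875), (85.37068176269531, 65.02669525146484), 22.533639907836914)
t 10.45 pos [ 0.4753 -0.2573  0.1982] yaw 114.22 tilt [-0.0001 -0.    ] j [ 0.33  0.34  0.08  1.85 -0.03  0.95  2.43] F [ 0.  -0.4 -1. ] w 0.0918 g 0.0
shift [0.0002 0.0004 0.1102]
```

View pics/k1.png

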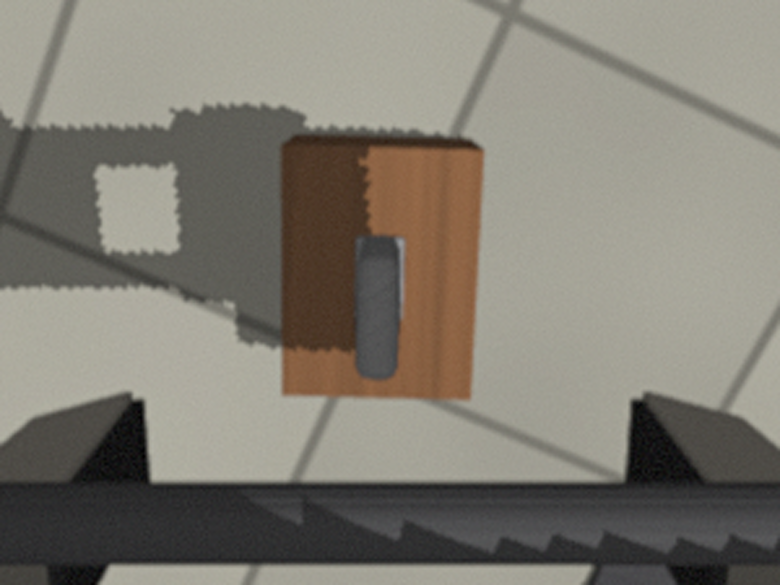

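The key's bow is at (377,310) in the crop, upright in its block. The wrist camera gives (0.4737, −0.2609) with its x axis at 23.65°, and the bow measures 35.7 × 11.5 mm at a top height of 0.103 m, all as specified. I grip it.

>>> {"name": "arm_command", "arguments": {"targets": [[[0.0029,-0.0026,0.03,0,0,0.01],[0,0,0.04,0,0,0],[0,0,0.03,0,0,0],[0,0,0.012,0,0,0],[0,0,0,0,0,0],[0,0,0,0,0,0],[0,0,0,0,0,0]]]}}

```text
clock: 11.32
position: [0.4744, -0.2614, 0.0873]
ee_rot: [-0.645, 3.073, -0.002]
force: [0.1, 0.1, 0.1]
width: 1.001
gripper_force: 0.0
```

>>> {"name": "arm_command", "arguments": {"targets": [[[0,0,0,0,0,0],[0,0,0,0,0,0],[0,0,0,0,0,0],[0,0,0,0,0,0],[0,0,0,0,0,0],[0,0,0,0,0,0],[0,0,0,0,0,0],[0,0,0,0,0,0]]], "jaw": 0.0, "newtons": 40}}

```text
clock: 12.32
position: [0.4736, -0.261, 0.0862]
ee_rot: [0.646, -3.074, -0.0]
force: [-0.1, 0.3, 0.0]
width: 0.18
gripper_force: 0.0
```

```bash
python3 - <<'E'
from h import *
go([.4737,-.2609,.19])
im=cam('wrist'); w=cloud(im)
t=top(w,.1,.109,(.4737,-.2609),.03); print(len(t),t.mean(0).round(4),cv2.minAreaRect(t[:,:2].astype(np.float32)*1000))
E
```

```text
t 12.32 pos [ 0.4736 -0.261   0.0862] yaw 113.72 tilt [-0.  0.] j [ 0.35  0.49  0.07  1.96 -0.05  0.7   2.44] F [-0.1  0.3  0. ] w 0.0165 g 0.0
shift [-1.000e-04  1.000e-04 -1.038e-01]
1484 [ 0.4722 -0.262   0.1029] ((473.8861389160156, -264.2381896972656), (35.35353088378906, 26.867494583129883), 8.691634178161621)
```

Still closing (16.5 mm), so I wait a little longer.

>>> {"name": "arm_command", "arguments": {"targets": [[[0,0,0,0,0,0],[0,0,0,0,0,0],[0,0,0,0,0,0]]]}}

```text
clock: 12.75
position: [0.4736, -0.261, 0.0862]
ee_rot: [-0.646, 3.075, 0.0]
force: [0.2, 0.3, -1.2]
width: 0.126
gripper_force: 40.0
```

```bash
python3 - <<'E'
from h import *
go([.4737,-.2609,.19])
s=arm.observe(); print(s['ft_torque'])
E
```

```text
t 12.75 pos [ 0.4736 -0.261   0.0862] yaw 113.72 tilt [-0.  0.] j [ 0.35  0.49  0.07  1.96 -0.05  0.7   2.44] F [ 0.2  0.3 -1.2] w 0.0115 g 40.0
shift [-1.000e-04  1.000e-04 -1.038e-01]
[ 0.05043948  0.06055442 -0.00598002]
```

>>> {"name": "arm_command", "arguments": {"targets": [[[0,0,-0.03,0,0,0],[0,0,-0.05,0,0,0],[-0.0386,0.0264,0,0,0,0],[-0.0386,0.0264,0,0,0,0],[-0.0386,0.0264,0,0,0,0],[-0.0386,0.0264,0,0,0,0],[-0.0386,0.0264,0,0,0,0],[0,0,0,0,0,0.159],[0,0,0,0,0,0.159],[0,0,0,0,0,0]]]}}

```text
clock: 14.0
position: [0.597, -0.0623, 0.1659]
ee_rot: [0.153, -3.137, 0.0]
force: [-0.3, 0.0, -0.7]
width: 0.126
gripper_force: 40.0
```

>>> {"name": "arm_command", "arguments": {"targets": [[[0,0,0.03,0,0,0],[0,0,0,0,0,0],[0,0,0,0,0,0],[0,0,0,0,0,0]]]}}

```text
clock: 14.5
position: [0.5978, -0.0627, 0.1373]
ee_rot: [-0.152, 3.136, -0.0]
force: [-0.1, -0.9, -1.6]
width: 0.131
gripper_force: 40.0
```

```bash
python3 - <<'E'
from h import *
go([.5972,-.0627,.113])
im=cam('wrist'); save(im,'w3.png'); w=cloud(im)
t=top(w,.038,.046,(.598,-.06),.055); c=cv2.minEnclosingCircle(t[:,:2].astype(np.float32)*1000); print(len(t),c)
im2=cam('side'); save(im2,'s3.png',(190,140,350,260),4.5)
E
```

```text
t 14.5 pos [ 0.5978 -0.0627  0.1373] yaw 95.54 tilt [0.0016 0.    ] j [-0.07  0.5   0.12  1.77 -0.07  0.88  1.75] F [-0.1 -0.9 -1.6] w 0.012 g 40.0
shift [0.0007 0.     0.0243]
7320 ((597.9273071289062, -63.18011474609375), 42.043373107910156)
```

View pics/w3.png

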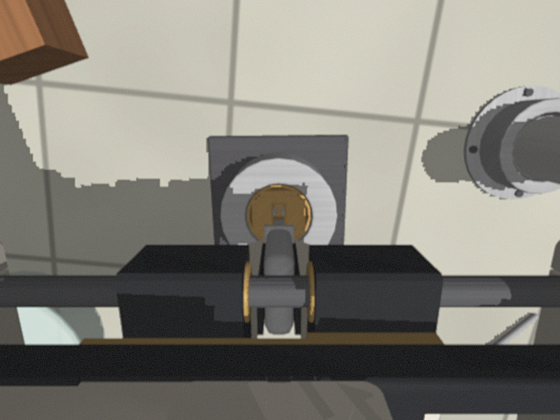

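The key hangs upright above the lock. The bow is at (279,270) and the near end of the keyway shows at (279,210) on the same line. I lower the tip gently into the mouth.

>>> {"name": "arm_command", "arguments": {"targets": [[[0.0003,0,0.015,0,0,0],[0,0,0.01,0,0,0],[0,0,0.004,0,0,0],[0,0,0.003,0,0,0],[0,0,0.003,0,0,0],[0,0,0,0,0,0]]]}}

```text
clock: 15.35
position: [0.5969, -0.0626, 0.1011]
ee_rot: [0.151, -3.138, -0.0]
force: [-0.1, -0.1, -1.5]
width: 0.127
gripper_force: 40.0
```

```bash
python3 - <<'E'
from h import *
go([.5972,-.0627,.0782])
print(arm.observe()['ft_torque'])
E
```

```text
t 15.35 pos [ 0.5969 -0.0626  0.1011] yaw 95.51 tilt [-0.0001  0.    ] j [-0.06  0.55  0.11  1.8  -0.08  0.8   1.75] F [-0.1 -0.1 -1.5] w 0.0117 g 40.0
shift [-0.0003 -0.0002  0.0229]
[0.05247644 0.00108394 0.03188088]
```

The tip is 7 mm inside the mouth with no contact force. Now I descend while rocking ±1 mm along tool y to clear the pins.

>>> {"name": "arm_command", "arguments": {"targets": [[[0,0.001,0.002,0,0,0],[0,-0.002,0.001,0,0,0],[0,0.002,0.001,0,0,0],[0,-0.002,0.001,0,0,0],[0,0.002,0.001,0,0,0],[0,-0.002,0.001,0,0,0],[0,0.001,0.001,0,0,0],[0,0,0,0,0,0]]]}}

```text
clock: 16.35
position: [0.5967, -0.0625, 0.0929]
ee_rot: [0.151, -3.137, -0.0]
force: [0.7, -0.3, -2.1]
width: 0.127
gripper_force: 40.0
```

```bash
python3 - <<'E'
from h import *
go([.5972,-.0627,.0782])
print(arm.observe()['ft_torque'])
E
```

```text
t 16.35 pos [ 0.5967 -0.0625  0.0929] yaw 95.51 tilt [-0.0006 -0.    ] j [-0.06  0.56  0.11  1.8  -0.08  0.79  1.76] F [ 0.7 -0.3 -2.1] w 0.0117 g 40.0
shift [-0.0005 -0.0002  0.0147]
[-0.03411414 -0.09797686 -0.0196223 ]
```

The first pins are passed with no residual force. Same again for the second pair.

>>> {"name": "arm_command", "arguments": {"targets": [[[0,0,0.003,0,0,0],[0,0.001,0.001,0,0,0],[0,-0.002,0.001,0,0,0],[0,0.002,0.001,0,0,0],[0,-0.002,0.001,0,0,0],[0,0.002,0.001,0,0,0],[0,-0.002,0.001,0,0,0],[0,0.001,0.001,0,0,0],[0,0,0,0,0,0]]]}}

```text
clock: 17.48
position: [0.5967, -0.0625, 0.0828]
ee_rot: [0.151, -3.137, -0.0]
force: [1.1, -0.3, -2.4]
width: 0.129
gripper_force: 40.0
```

```bash
python3 - <<'E'
from h import *
go([.5972,-.0627,.0782])
print(arm.observe()['ft_torque'])
E
```

```text
t 17.48 pos [ 0.5967 -0.0625  0.0828] yaw 95.51 tilt [-0.0006 -0.    ] j [-0.06  0.57  0.11  1.81 -0.08  0.77  1.76] F [ 1.1 -0.3 -2.4] w 0.0118 g 40.0
shift [-0.0005 -0.0002  0.0046]
[-0.07541989 -0.29965124  0.01931724]
```

>>> {"name": "arm_command", "arguments": {"targets": [[[0,0,0.002,0,0,0],[0,0,0.002,0,0,0],[0,0,0.001,0,0,0],[0,0,0,0,0,0],[0,0,0,0,0,0]]], "newtons": 60}}

```text
clock: 18.1
position: [0.5968, -0.0626, 0.0782]
ee_rot: [0.151, -3.138, -0.0]
force: [-1.9, -0.5, 1.2]
width: 0.13
gripper_force: 60.0
```

```bash
python3 - <<'E'
from h import *
go([.5972,-.0627,.0782])
print(arm.observe()['ft_torque'])
E
```

```text
t 18.1 pos [ 0.5968 -0.0626  0.0782] yaw 95.5 tilt [-0.0002  0.0001] j [-0.06  0.58  0.1   1.81 -0.08  0.76  1.76] F [-1.9 -0.5  1.2] w 0.0119 g 60.0
shift [-0.0004 -0.0002  0.    ]
[-0.01248366  0.21615738  0.00081384]
```

>>> {"name": "arm_command", "arguments": {"targets": [[[0,0,0.0006,0,0,0],[0,0,0,0,0,0],[0,0,0,0,0,0]]]}}

```text
clock: 18.48
position: [0.5968, -0.0625, 0.0782]
ee_rot: [-0.151, 3.138, 0.0]
force: [-1.8, 0.4, 8.0]
width: 0.127
gripper_force: 60.0
```

```bash
python3 - <<'E'
from h import *
go([.5972,-.0627,.0782])
print(arm.observe()['ft_torque'])
E
```

```text
t 18.48 pos [ 0.5968 -0.0625  0.0782] yaw 95.5 tilt [0.     0.0001] j [-0.06  0.58  0.1   1.81 -0.08  0.76  1.76] F [-1.8  0.4  8. ] w 0.0117 g 60.0
shift [-0.0003 -0.0002 -0.    ]
[0.07639323 0.73103767 0.06497205]
```

Shoulder seated at the expected height with 8 N of pressure. Now the clockwise turn (tool z positive, since tool z points down).

>>> {"name": "arm_command", "arguments": {"targets": [[[0,0,0,0,0,0.1],[0,0,0,0,0,0.1],[0,0,0,0,0,0.1],[0,0,0,0,0,0.1],[0,0,0,0,0,0.1],[0,0,0,0,0,0.1],[0,0,0,0,0,0.1],[0,0,0,0,0,0.1],[0,0,0,0,0,0]]]}}

```text
clock: 19.6
position: [0.5974, -0.0621, 0.0782]
ee_rot: [1.084, 2.948, 0.001]
force: [-1.0, 0.9, 7.3]
width: 0.125
gripper_force: 60.0
```

```bash
python3 - <<'E'
from h import *
go([.5972,-.0627,.0782])
print(arm.observe()['ft_torque'])
E
```

```text
t 19.6 pos [ 0.5974 -0.0621  0.0782] yaw 49.61 tilt [0.001  0.0003] j [-0.21  0.59  0.33  1.83 -0.26  0.76  1.12] F [-1.   0.9  7.3] w 0.0114 g 60.0
shift [-0.0002 -0.0006 -0.    ]
[0.22071302 0.25514409 0.04217772]
```

>>> {"name": "arm_command", "arguments": {"targets": [[[0,0,0,0,0,0.1],[0,0,0,0,0,0.1],[0,0,0,0,0,0.1],[0,0,0,0,0,0.1],[0,0,0,0,0,0.1],[0,0,0,0,0,0.1],[0,0,0,0,0,0.1],[0,0,0,0,0,0.1],[0,0,0,0,0,0],[0,0,0,0,0,0]]]}}

```text
clock: 20.85
position: [0.5978, -0.0622, 0.0782]
ee_rot: [2.144, 2.294, 0.002]
force: [0.3, 0.3, 6.2]
width: 0.128
gripper_force: 60.0
```

```bash
python3 - <<'E'
from h import *
go([.5972,-.0627,.0782])
print(arm.observe()['ft_torque'])
im=cam('wrist'); save(im,'w4.png',(150,110,410,310),3)
E
```

```text
t 20.85 pos [ 0.5978 -0.0622  0.0782] yaw 3.87 tilt [0.0017 0.0002] j [-0.35  0.63  0.55  1.84 -0.44  0.8   0.49] F [0.3 0.3 6.2] w 0.0117 g 60.0
shift [-0.0004 -0.0006  0.    ]
[ 0.05226376 -0.05326318  0.07622682]
```

View pics/w4.png

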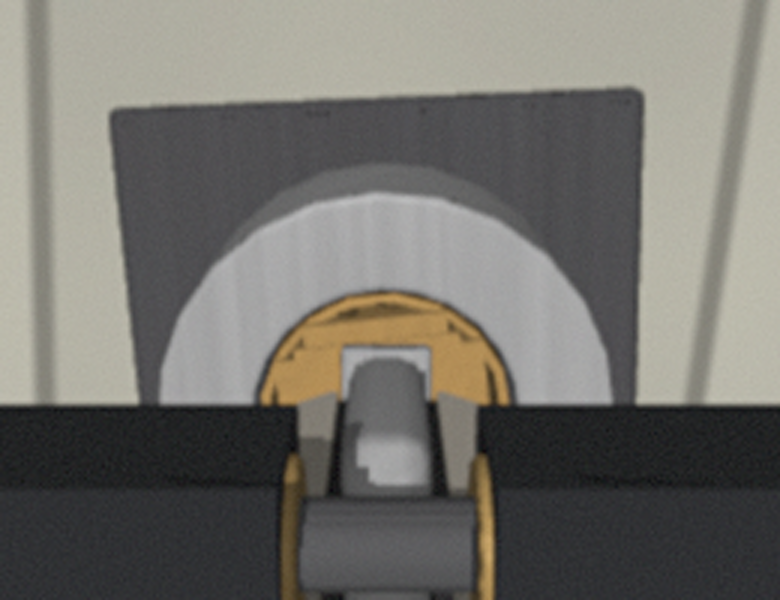

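The key shoulder at (387,370) is square in the jaws and flat on the core. The tool has turned 1.60 rad. The core's facets lag by only the keyway's play of about 7°, so the core is at about 1.48 rad, past the 1.3 needed. Handing in.

```bash
python3 -c "
from cell import arm
print(arm.sign_off())"
```

```text
the job is handed in; nothing more can be done
None
```

I handed the job in at about 21 s: the cartridge is pressed down in its socket and let go, and the key is seated in the lock, turned to an estimated 1.48 rad and still gripped at 60 N; no verdict came back.

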